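# Undo the double latch of a tool case

## Task

Unlatch the longer of the two black tool cases so that its lid could be lifted: first slide the short crosswise keeper all the way towards the front of the case (the side with the carry handle), then slide the bolt that it was blocking all the way out of its staple. Leave both open and let go, keep the lid shut, and leave the latch of the shorter case as it is.

Things in the scene. Friction and masses are not known exactly. Their poses are not given: they have to be found in the camera images.
- long_case: longer black case, 140 (x) x 220 (y) x 65 mm high, fixed, yaw within 12 degrees, on the left or right half of the bench; its lid does not move. Origin: centre of underside; -x is its front (carry handle), +y its left, z up. On the flat lid two steel bars, 16 mm wide, slide in guide straps up to 11 mm above the lid.
- keeper_post (a point): post of the keeper (bar front to back, just past the bolt's +y end): upright steel, round, diameter 14 mm, from 11 to 40 mm above the lid; point on its axis 30 mm above the lid. In the case's frame y = +31 mm; slides along x from +3 mm (shut; starts up to 4 mm open) to -31 mm (open, stop). Clears the bolt when 25 mm open. Stays where left; 2 N move it.
- bolt_post (a point): post of the bolt (bar along the case, its nose in a staple at the -y end): same post, diameter 14 mm, 11 to 40 mm above the lid, point on its axis 30 mm above the lid. In the case's frame x = +40 mm; slides along y from -45 mm (shut) to -5 mm (open, stop). The shut keeper stops it after 3 mm. Stays where left; 2 N move it.
- spare_bolt_post (a point): the same kind of post on the only latch, a bolt without a keeper, of the shorter black case (110 x 160 x 55 mm) that stands on the other half of the bench: not to be moved; point on its axis, 30 mm above that lid

How it is judged:
On the way, in this order (a step that is already met when the one before it is completed fails the run):
1. the keeper is drawn to the front while the bolt is still shut (x of keeper_post in the frame of long_case below -0.022 m and y of bolt_post in the frame of long_case below -0.037 m), for 0.1 s.
2. the bolt is drawn out of its staple (y of bolt_post in the frame of long_case above -0.017 m), for 0.1 s.
At the end, for the whole second after the job is handed in: The keeper of the longer case stands within 9 mm of fully open, its bolt within 12 mm of fully open, and the bolt of the shorter case is within 8 mm of where it was (x of keeper_post in the frame of long_case below -0.022 m and y of bolt_post in the frame of long_case above -0.017 m and distance of spare_bolt_post from where it was at the start of the episode below 0.008 m); the robot touches nothing.
It fails at once if the latch of the shorter case is moved by more than 8 mm (distance of spare_bolt_post from where it was at the start of the episode above 0.008 m).
It also fails if it takes over 34 s, if anything falls off the work surface, if the arm or the gripper's body presses on something with over 40 N, if the wrist force passes 120 N, or if a joint passes its speed limit or range.

## Robot

A 6-joint arm with a two-finger parallel gripper is mounted at the origin on a cart in front of the work surface, level with it; the furniture and walls round the work are solid. World frame = base frame: x ahead of the robot, y to its left, z up, the work surface at z = 0. Lengths are in m, angles in rad, forces in N, time in s.
With the tool pointing down it reaches from about 0.25 to 0.725 m from the base axis. Payload 4 kg.
Tool frame: the origin (TCP) lies midway between the tips of the shut fingers; the grasp point (between the pads) lies 19 mm behind it; z points along the fingers, y is the line along which they close (so a half turn about z gives the same grasp; the last joint's range is limited). The gripper opens to 85 mm and grips with 20 to 120 N. Pads are 22 mm wide; open, the fingers measure 114 mm over their backs; the gripper's body (76 mm by 85 mm) begins 54 mm behind the grasp point. The pads swing forward as they close: fully open they stand 13 mm farther back than shut.
Start: joints at [1.189, 0.241, 0.005, 1.335, 0, 1.571], TCP at [0.186, 0.464, 0.231] pointing down, gripper open.
Joint ranges: [-2.72, 2.72], [-1.05, 1.87], [-1.09, 1.28], [-1.99, 2.15], [-1.42, 1.44], [-3.14, 3.14]. Speed limits (rad/s): [2.79, 2.79, 3.14, 3.14, 3.14, 3.14].

## Interface

Orientations are given as a unit quaternion [x, y, z, w].
In Python, from workcell import bot gives the robot as it stands. The module is installed in compiled form; this text tells all that it offers.
- The arm moves only by the tool jog_arm, never from a script. Its argument "deltas" is a list of rows, each an object with "fingers": the opening, from 0 (shut) to 1 (fully open); "delta_pos": the shift along the tool's x, y, z normalised to -1 to 1, where 1 is 300 mm, a list of three; "yaw": the turn about the tool's z normalised to -1 to 1, where 1 is pi/4 rad. A call has 1 to 12 rows; each row is the pose to reach, as a shift and turn from the pose commanded when the call began, along the tool's axes at that moment; what a row does not reach only later rows make up. A row lasts 1/10 s, in which the tool goes at most 50 mm and 8.59 degrees, less where a joint would pass 70% of its speed; a pose out of reach is approached as far as the arm can. A call with a number of a shift or a turn outside -1 to 1 is refused whole. A call with a gripper value outside its range is refused whole. The fingers move at their own pace and stop on an object; the grip force is fixed at half the most. Time passes only in rows, so rows that repeat a pose let the fingers close. It gives the time, the measured TCP pose, the force, the opening and the grip force at its end, in the units of the state.
- bot.get_obs(): the state, without advancing time (a new reading comes with each control period).
- bot.camera(name): name is "scene" or "top" or "wrist"; returns a dict with "image" (420x560x3 uint8, red, green, blue), "range_z" (420x560 float32, m along the optical axis (not along the pixel's ray), 0 where there is no reading), "fx", "fy", "cx", "cy" (pixels), "rvec" (rotation vector, rad) and "tvec" (3), from world to camera coordinates, as OpenCV has them. Camera axes: x right, y down, z forward; pixel columns grow to the right and rows downward; lengths in m; the calibration is good to about 2 mm. A picture is of the moment at which its call begins.
- bot.job_done(): hands the job in; it is judged then, once.
The state is a dict: "clock": time; "joint_pos": joint angles; "joint_vel": joint speeds; "tau": joint torques, N m; "eef_pos": TCP position; "tool_rot": TCP orientation; "ft_force": force on the tool from outside, world axes, zero at the start; "ft_torque": the same for the moment, N m; "grip_width": finger opening in m; "grasp_force": force on a finger pad.
Only numpy, scipy, OpenCV 4.12 (cv2) and the standard library are available. Lean on these libraries where they do the work, as an engineer would, in place of code of your own. Each camera call takes 0.05 s, during which the arm holds its last target. There are 200 camera calls.

## Working session

There is one attempt and no reset: what is moved stays moved. The work goes in short steps, Python scripts to look and compute and a tool call to move; the robot and the scene stay as the last step left them, time stands still between calls to the robot, and variables do not carry over. Pictures are saved under pics/ and viewed, at most 10 in all, crops included, and the job is handed in when it is done.

Besides the shell and the picture viewer there is one more tool, called after "Emit:" by a JSON object that holds its "fn" and its "kwargs", one argument or row to a line. jog_arm: Moves the arm, as the interface text tells. Scaled input: -1 to 1 covers 300 mm each way for a shift and pi/4 rad each way for a turn. Its arguments: {"type":"object","properties":{"deltas":{"type":"array","items":{"type":"object","properties":{"fingers":{"type":"number"},"delta_pos":{"type":"array","items":{"type":"number"}},"yaw":{"type":"number"}}}}},"required":["deltas"]}

```bash
mkdir -p pics; cat > h.py <<'E'
import numpy as np, cv2
from workcell import bot
def cam(n):
    c=bot.camera(n); R=cv2.Rodrigues(np.array(c['rvec'],float))[0]; t=np.array(c['tvec'],float).ravel()
    v,u=np.mgrid[0:420,0:560]; z=c['range_z']
    P=np.stack([(u-c['cx'])/c['fx']*z,(v-c['cy'])/c['fy']*z,z],-1)
    c['W']=(P-t)@R; c['W'][z==0]=np.nan; c['R']=R;c['t']=t
    return c
def save(c,n): cv2.imwrite('pics/'+n,c['image'][:,:,::-1])
E
python3 - <<'E'
from h import *
c=cam('top'); save(c,'top1.png'); np.save('top.npy',c['W']); np.save('topi.npy',c['image'])
print(bot.get_obs()); print(-c['R'].T@c['t'], c['fx'])
W=c['W']
z=W[...,2]
for a,b in((.045,.06),(.06,.07),(.07,.08),(.08,.09),(.09,.1),(.1,.12)):
    m=(z>a)&(z<b); print(a,b,m.sum(), np.nanmin(W[m],0) if m.any() else '', np.nanmax(W[m],0) if m.any() else '')
E
```

```text
{'clock': 0.05, 'joint_pos': array([ 1.18900500e+00,  2.41385369e-01,  3.74027611e-03,  1.33520634e+00,
       -2.36146815e-05,  1.57082248e+00]), 'joint_vel': array([-5.91959041e-04,  5.54834600e-04,  1.14380539e-03,  4.78314594e-05,
       -1.41555072e-05, -1.50830948e-03]), 'tau': array([-1.40057032e-04, -3.73491848e+01,  2.53292298e+01,  1.10316323e-02,
        3.17085119e-05,  1.05706837e-05]), 'eef_pos': array([0.1860648 , 0.46341495, 0.23043287]), 'tool_rot': array([ 1.89751093e-01,  9.81831690e-01, -1.01113012e-03, -1.83360199e-04]), 'ft_force': array([-0.52706023, -0.48732532, -0.070761  ]), 'ft_torque': array([-0.03111899, -0.05595931, -0.01337043]), 'grasp_force': 0.0, 'grip_width': 0.08494833041982656}
[ 0.50732091 -0.02313577  0.917178  ] 407.39791585912064
0.045 0.06 5525 [ 0.2770617  -0.608596    0.04500752] [0.70545152 0.56224458 0.05998994]
0.06 0.07 8571 [ 0.2770265  -0.61316408  0.06001056] [0.71265322 0.19206133 0.06999938]
0.07 0.08 2108 [ 0.27641767 -0.61141393  0.07000002] [0.71180962 0.54916477 0.07998299]
0.08 0.09 340 [ 0.27585866 -0.31105052  0.08003956] [0.58754177 0.40535777 0.08996927]
0.09 0.1 482 [ 0.28177154 -0.31047838  0.09002707] [0.58713588 0.53463972 0.09989515]
0.1 0.12 4315 [ 0.27620385 -0.2414002   0.10000485] [0.57557341 0.52622882 0.1199993 ]
```

View pics/top1.png

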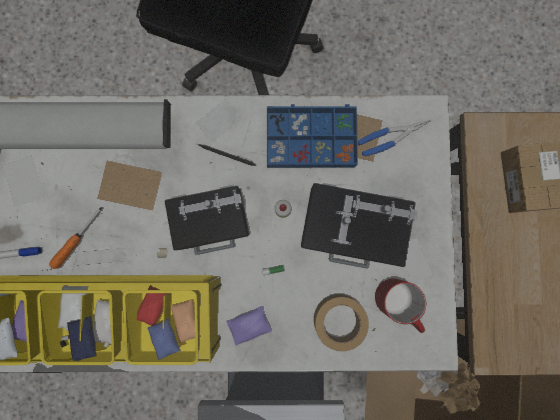

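The top view shows the long case at about (358,224), with its handle towards the robot at (348,262). The keeper is near (347,205), the bolt runs to (410,212), and the short case is at (207,217).

```bash
python3 - <<'E'
from h import *
W=np.load('top.npy'); z=W[...,2]
I=np.load('topi.npy')
v,u=np.mgrid[0:420,0:560]; box=(u>295)&(u<425)&(v>175)&(v<272)
m=(box&(z>.058)&(z<.074)).astype(np.uint8)
m=cv2.morphologyEx(m,cv2.MORPH_OPEN,np.ones((9,9)))
# lid incl. everything above
cs,_=cv2.findContours(m,0,2); k=max(cs,key=cv2.contourArea)
pts=W[k[:,0,1],k[:,0,0],:2].astype(np.float32); print(cv2.minAreaRect(pts), np.nanmedian(z[m>0]))
(cx,cy),(w,h),a=cv2.minAreaRect(pts)
n,l,s,ce=cv2.connectedComponentsWithStats((box&(z>.09)&(z<.115)).astype(np.uint8))
for i in range(1,n):
    q=W[l==i]; print(s[i],q.mean(0),q.max(0),q.min(0))
c=bot.camera('top'); im=c['image'][170:275,290:430,::-1]; cv2.imwrite('pics/crop.png',cv2.resize(im,None,fx=5,fy=5,interpolation=2))
E
```

```text
((0.5128941535949707, -0.22432363033294678), (0.13235609233379364, 0.10344695299863815), 79.31536865234375) 0.06532325244420159
[383 205   8   7  48] [ 0.56965805 -0.23449044  0.10245263] [ 0.5763597  -0.22867038  0.10721068] [ 0.56365719 -0.2414002   0.09113431]
[343 217   8   7  45] [ 0.54568024 -0.15417122  0.10340214] [ 0.55205296 -0.1480286   0.107344  ] [ 0.53956367 -0.16060765  0.09090878]
```

View pics/crop.png

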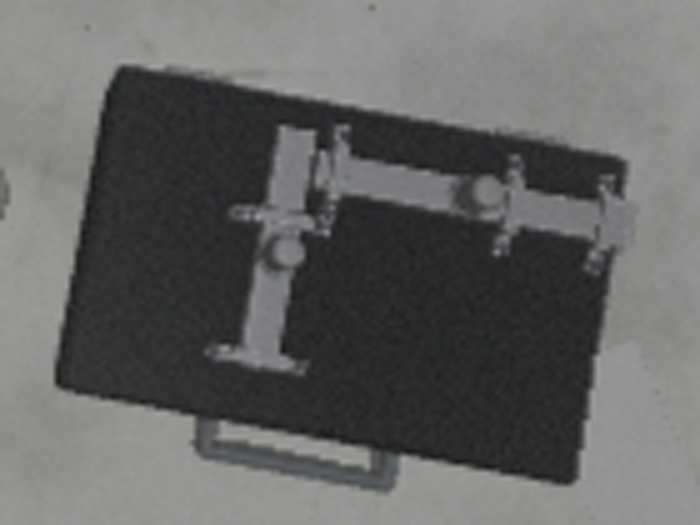

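Emit:
{"fn": "jog_arm", "kwargs": {
  "deltas": [
    {"delta_pos":[-0.94,-0.733,0],"yaw":-0.253,"fingers":1},
    {"delta_pos":[-0.94,-0.733,0],"yaw":-0.253,"fingers":1},
    {"delta_pos":[-0.94,-0.733,0],"yaw":-0.253,"fingers":1},
    {"delta_pos":[-0.94,-0.733,0],"yaw":-0.253,"fingers":1},
    {"delta_pos":[-0.94,-0.733,0],"yaw":-0.253,"fingers":1},
    {"delta_pos":[-0.94,-0.733,0],"yaw":-0.253,"fingers":1},
    {"delta_pos":[-0.94,-0.733,0],"yaw":-0.253,"fingers":1},
    {"delta_pos":[-0.94,-0.733,0],"yaw":-0.253,"fingers":1},
    {"delta_pos":[-0.94,-0.733,0],"yaw":-0.253,"fingers":1}
  ]
}}

```text
clock: 1.0
eef_pos: [0.3665, 0.1535, 0.231]
tool_rot: [0.094, 0.996, -0.0, -0.0]
ft_force: [-0.5, -0.0, 0.1]
grip_width: 0.0856
grasp_force: 0.0
```

```bash
cat >> h.py <<'E'
from scipy.spatial.transform import Rotation as Ro
def to(p):
    o=bot.get_obs(); R=Ro.from_quat(o['tool_rot']).as_matrix(); d=R.T@(np.array(p)-o['eef_pos'])
    a=np.degrees(np.arctan2(R[1,1],R[0,1])); print('t',o['clock'],'eef',o['eef_pos'].round(4),'y-axis deg',a.round(2),'delta m',d.round(4),'scaled',(d/.3).round(4),'F',o['ft_force'].round(1))
E
python3 -c "
from h import *
to([.5457,-.1542,.19])"
```

```text
t 1.0 eef [0.3665 0.1535 0.231 ] y-axis deg 79.25 delta m [-0.2335 -0.2688  0.0409] scaled [-0.7784 -0.8961  0.1364] F [-0.5 -0.   0.1]
```

Emit:
{"fn": "jog_arm", "kwargs": {
  "deltas": [
    {"delta_pos":[-0.778,-0.896,0.136],"yaw":0,"fingers":1},
    {"delta_pos":[-0.778,-0.896,0.136],"yaw":0,"fingers":1},
    {"delta_pos":[-0.778,-0.896,0.136],"yaw":0,"fingers":1},
    {"delta_pos":[-0.778,-0.896,0.136],"yaw":0,"fingers":1},
    {"delta_pos":[-0.778,-0.896,0.136],"yaw":0,"fingers":1},
    {"delta_pos":[-0.778,-0.896,0.136],"yaw":0,"fingers":1},
    {"delta_pos":[-0.778,-0.896,0.136],"yaw":0,"fingers":1},
    {"delta_pos":[-0.778,-0.896,0.136],"yaw":0,"fingers":1},
    {"delta_pos":[-0.778,-0.896,0.136],"yaw":0,"fingers":1},
    {"delta_pos":[-0.778,-0.896,0.136],"yaw":0,"fingers":1}
  ]
}}

```text
clock: 2.0
eef_pos: [0.5462, -0.1497, 0.1901]
tool_rot: [0.09, 0.996, 0.001, -0.001]
ft_force: [0.3, 0.4, -0.1]
grip_width: 0.0851
grasp_force: 0.0
```

```bash
python3 - <<'E'
from h import *
c=cam('wrist'); save(c,'w1.png'); W=c['W']; z=W[...,2]
n,l,s,ce=cv2.connectedComponentsWithStats(((z>.098)&(z<.112)).astype(np.uint8))
for i in range(1,n):
    if s[i,4]>60: q=W[l==i]; print(s[i],ce[i].round(),((q.max(0)+q.min(0))/2).round(4),q.max(0)-q.min(0))
to([.5457,-.1542,.083])
E
```

```text
[261 200  16  17 224] [269. 208.] [ 0.5451 -0.1556  0.1026] [0.01344271 0.01324362 0.00852199]
[176 241  17  14 197] [184. 248.] [ 0.5677 -0.2359  0.1026] [0.01101929 0.01299328 0.00864041]
t 2.05 eef [ 0.5462 -0.1496  0.1906] y-axis deg 79.67 delta m [-0.0004 -0.0047  0.1076] scaled [-0.0014 -0.0158  0.3586] F [ 0.4  1.7 -0.2]
```

View pics/w1.png

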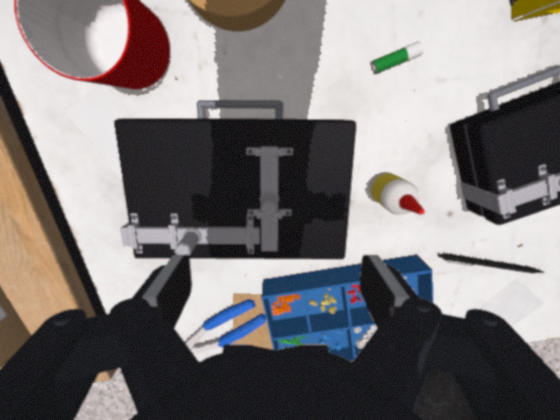

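The wrist view is square to the case, with the keeper post at (269,208) and the bolt post at (184,248). I'll descend partway around the keeper post.

Emit:
{"fn": "jog_arm", "kwargs": {
  "deltas": [
    {"delta_pos":[0,-0.003,0.15],"yaw":0,"fingers":0.8},
    {"delta_pos":[0,-0.003,0.23],"yaw":0,"fingers":0.8},
    {"delta_pos":[0,-0.003,0.23],"yaw":0,"fingers":0.8},
    {"delta_pos":[0,-0.003,0.23],"yaw":0,"fingers":0.8}
  ]
}}

```text
clock: 2.45
eef_pos: [0.5463, -0.1514, 0.1224]
tool_rot: [0.09, 0.996, 0.0, 0.0]
ft_force: [0.5, -0.0, 1.2]
grip_width: 0.0686
grasp_force: 0.0
```

```bash
python3 -c "
from h import *
to([.5453,-.155,.083])"
```

```text
t 2.45 eef [ 0.5463 -0.1514  0.1224] y-axis deg 79.63 delta m [ 0.0004 -0.0038  0.0394] scaled [ 0.0013 -0.0126  0.1315] F [ 0.5 -0.   1.2]
```

Emit:
{"fn": "jog_arm", "kwargs": {
  "deltas": [
    {"delta_pos":[0.001,-0.0125,0.06],"yaw":0,"fingers":0.7},
    {"delta_pos":[0.001,-0.0125,0.13],"yaw":0,"fingers":0.6},
    {"delta_pos":[0.001,-0.0125,0.13],"yaw":0,"fingers":0.5},
    {"delta_pos":[0.001,-0.0125,0.13],"yaw":0,"fingers":0.4},
    {"delta_pos":[0.001,-0.0125,0.13],"yaw":0,"fingers":0.3},
    {"delta_pos":[0.001,-0.0125,0.13],"yaw":0,"fingers":0},
    {"delta_pos":[0.001,-0.0125,0.13],"yaw":0,"fingers":0},
    {"delta_pos":[0.001,-0.0125,0.13],"yaw":0,"fingers":0}
  ]
}}

```text
clock: 3.25
eef_pos: [0.5471, -0.1558, 0.0846]
tool_rot: [0.091, 0.996, 0.001, 0.002]
ft_force: [-1.1, 2.7, 6.1]
grip_width: 0.0118
grasp_force: 58.6
```

Emit:
{"fn": "jog_arm", "kwargs": {
  "deltas": [
    {"delta_pos":[0.02,0,0],"yaw":0,"fingers":0},
    {"delta_pos":[0.04,0,0],"yaw":0,"fingers":0},
    {"delta_pos":[0.06,0,0],"yaw":0,"fingers":0},
    {"delta_pos":[0.08,0,0],"yaw":0,"fingers":0},
    {"delta_pos":[0.1,0,0],"yaw":0,"fingers":0},
    {"delta_pos":[0.11,0,0],"yaw":0,"fingers":0},
    {"delta_pos":[0.11,0,0],"yaw":0,"fingers":0},
    {"delta_pos":[0.11,0,0],"yaw":0,"fingers":0}
  ]
}}

```text
clock: 4.05
eef_pos: [0.5149, -0.1497, 0.0846]
tool_rot: [0.091, 0.996, 0.001, 0.002]
ft_force: [0.5, 4.6, 6.8]
grip_width: 0.0118
grasp_force: 59.1
```

Moved about 33 mm with little force. I'll open the fingers, rise, and check.

Emit:
{"fn": "jog_arm", "kwargs": {
  "deltas": [
    {"delta_pos":[0,0,0],"yaw":0,"fingers":0.3},
    {"delta_pos":[0,0,0],"yaw":0,"fingers":0.6},
    {"delta_pos":[0,0,0],"yaw":0,"fingers":0.6},
    {"delta_pos":[0,0,-0.12],"yaw":0,"fingers":0.8},
    {"delta_pos":[0,0,-0.25],"yaw":0,"fingers":0.8},
    {"delta_pos":[-0.2,-0.1,-0.3],"yaw":0,"fingers":0.8},
    {"delta_pos":[-0.23,-0.27,-0.3],"yaw":0,"fingers":0.8},
    {"delta_pos":[-0.23,-0.27,-0.3],"yaw":0,"fingers":0.8},
    {"delta_pos":[-0.23,-0.27,-0.3],"yaw":0,"fingers":0.8}
  ]
}}

```text
clock: 4.95
eef_pos: [0.5657, -0.245, 0.1715]
tool_rot: [0.093, 0.996, -0.0, -0.001]
ft_force: [0.1, -0.1, 0.3]
grip_width: 0.0683
grasp_force: 0.0
```

```bash
python3 - <<'E'
from h import *
c=cam('wrist'); save(c,'w2.png'); W=c['W']; z=W[...,2]
n,l,s,ce=cv2.connectedComponentsWithStats(((z>.098)&(z<.112)).astype(np.uint8))
for i in range(1,n):
    if s[i,4]>60: q=W[l==i]; print(s[i],ce[i].round(),((q.max(0)+q.min(0))/2).round(4),(q.max(0)-q.min(0)).round(4))
to([.5685,-.2352,.083])
E
```

```text
[383 114  22  20 355] [394. 123.] [ 0.5132 -0.1503  0.1026] [0.0134 0.0132 0.0092]
[279 208  18  19 260] [288. 217.] [ 0.5687 -0.2365  0.1025] [0.0135 0.0134 0.0088]
t 5.0 eef [ 0.5652 -0.2434  0.1713] y-axis deg 79.38 delta m [-0.002   0.0086  0.0883] scaled [-0.0067  0.0285  0.2942] F [-0.4 -0.5  0.1]
```

View pics/w2.png

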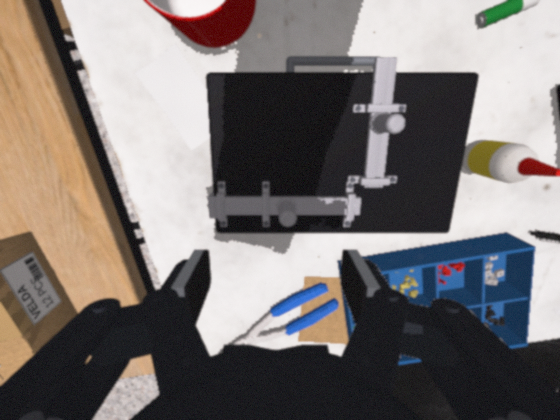

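The keeper is open, about 30 mm towards the front, with its post at (394,123). The bolt post at (288,217) is still shut. Now the bolt.

Emit:
{"fn": "jog_arm", "kwargs": {
  "deltas": [
    {"delta_pos":[-0.007,0.025,0.05],"yaw":0,"fingers":0.7},
    {"delta_pos":[-0.007,0.025,0.15],"yaw":0,"fingers":0.7},
    {"delta_pos":[-0.007,0.025,0.24],"yaw":0,"fingers":0.7},
    {"delta_pos":[-0.007,0.025,0.29],"yaw":0,"fingers":0.6},
    {"delta_pos":[-0.007,0.025,0.29],"yaw":0,"fingers":0.4},
    {"delta_pos":[-0.007,0.025,0.29],"yaw":0,"fingers":0.3},
    {"delta_pos":[-0.007,0.025,0.29],"yaw":0,"fingers":0},
    {"delta_pos":[-0.007,0.025,0.29],"yaw":0,"fingers":0},
    {"delta_pos":[-0.007,0.025,0.29],"yaw":0,"fingers":0}
  ]
}}

```text
clock: 5.9
eef_pos: [0.5701, -0.2355, 0.087]
tool_rot: [0.091, 0.996, 0.0, 0.001]
ft_force: [-1.8, 2.3, 4.7]
grip_width: 0.0115
grasp_force: 58.9
```

Emit:
{"fn": "jog_arm", "kwargs": {
  "deltas": [
    {"delta_pos":[0,0.02,0],"yaw":0,"fingers":0},
    {"delta_pos":[0,0.04,0],"yaw":0,"fingers":0},
    {"delta_pos":[0,0.06,0],"yaw":0,"fingers":0},
    {"delta_pos":[0,0.08,0],"yaw":0,"fingers":0},
    {"delta_pos":[0,0.1,0],"yaw":0,"fingers":0},
    {"delta_pos":[0,0.12,0],"yaw":0,"fingers":0},
    {"delta_pos":[0,0.125,0],"yaw":0,"fingers":0},
    {"delta_pos":[0,0.125,0],"yaw":0,"fingers":0},
    {"delta_pos":[0,0.125,0],"yaw":0,"fingers":0}
  ]
}}

```text
clock: 6.8
eef_pos: [0.5771, -0.1988, 0.0869]
tool_rot: [0.091, 0.996, -0.0, 0.001]
ft_force: [-1.6, 0.5, 6.6]
grip_width: 0.0111
grasp_force: 59.1
```

Emit:
{"fn": "jog_arm", "kwargs": {
  "deltas": [
    {"delta_pos":[0,0,0],"yaw":0,"fingers":0.3},
    {"delta_pos":[0,0,0],"yaw":0,"fingers":0.5},
    {"delta_pos":[0,0,0],"yaw":0,"fingers":0.5},
    {"delta_pos":[0,0,-0.12],"yaw":0,"fingers":0.5},
    {"delta_pos":[0,0,-0.25],"yaw":0,"fingers":0.6},
    {"delta_pos":[0,0,-0.35],"yaw":0,"fingers":0.6},
    {"delta_pos":[0,0,-0.35],"yaw":0,"fingers":0.6},
    {"delta_pos":[0,0,-0.35],"yaw":0,"fingers":0.6},
    {"delta_pos":[0,0,-0.35],"yaw":0,"fingers":0.6}
  ]
}}

```text
clock: 7.7
eef_pos: [0.5756, -0.1985, 0.189]
tool_rot: [0.091, 0.996, 0.0, -0.001]
ft_force: [-0.5, -0.8, 0.8]
grip_width: 0.0514
grasp_force: 0.0
```

```bash
python3 - <<'E'
from h import *
c=cam('wrist'); save(c,'w3.png'); W=c['W']; z=W[...,2]
n,l,s,ce=cv2.connectedComponentsWithStats(((z>.098)&(z<.112)).astype(np.uint8))
for i in range(1,n):
    if s[i,4]>60: q=W[l==i]; print(s[i],ce[i].round(),((q.max(0)+q.min(0))/2).round(4),(q.max(0)-q.min(0)).round(4))
to([.5685,-.2352,.083])
E
```

```text
[315 113  18  18 270] [324. 121.] [ 0.5132 -0.15    0.1025] [0.0133 0.0133 0.009 ]
[268 201  16  17 225] [275. 209.] [ 0.5761 -0.1989  0.1029] [0.0136 0.0131 0.0098]
t 7.75 eef [ 0.5754 -0.1985  0.1887] y-axis deg 79.51 delta m [-0.0002 -0.0374  0.1057] scaled [-0.0008 -0.1248  0.3523] F [-0.3  0.  -0.8]
```

View pics/w3.png

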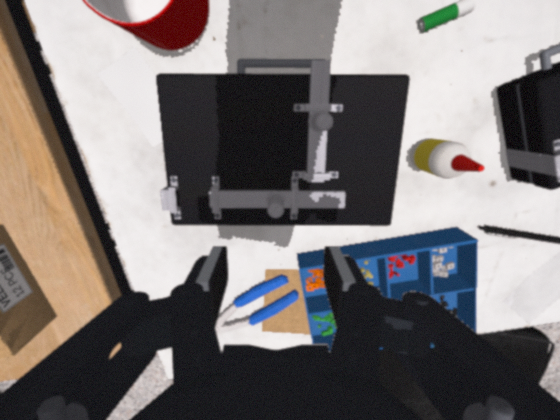

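The bolt post at (275,209) is at its stop, clear of the staple at (170,198). The keeper post at (322,121) is still open, and the gripper is clear.

```bash
python3 -c "
from h import *
print(bot.job_done())"
```

```text
the job is handed in; nothing more can be done
None
```

The long case is unlatched and the job is handed in: in the last wrist image its keeper (x about -30 mm) and bolt (y about -6 mm) are both open and the gripper is clear; I never went near the shorter case's latch, and the hand-in call returned no verdict.

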